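# Tip power modules onto their base plates and lock them away

### The arm

A 6-joint arm with a two-finger parallel gripper is mounted at the origin on a cart in front of the work surface, level with it; the furniture and walls round the work are solid. World frame = base frame: x ahead of the robot, y to its left, z up, the work surface at z = 0. Lengths are in m, angles in rad, forces in N, time in s.
With the tool pointing down it reaches from about 0.275 to 0.85 m from the base axis. Payload 19 kg.
Tool frame: the origin (TCP) lies midway between the tips of the shut fingers; the grasp point (between the pads) lies 19 mm behind it (env.grip_point_offset is the distance from the TCP to the grasp point, in m); z points along the fingers, y is the line along which they close (so a half turn about z gives the same grasp; the last joint's range is limited). The gripper opens to 85 mm and grips with 20 to 120 N. Pads are 22 mm wide; open, the fingers measure 114 mm over their backs; the gripper's body (76 mm by 85 mm) begins 54 mm behind the grasp point. The pads swing forward as they close: fully open they stand 13 mm farther back than shut.
Start: joints at [1.063, 0.15, 1.437, -0, 1.554, -0.134], TCP at [0.21, 0.535, 0.231] pointing down, gripper open.
Joint ranges: [-2.8, 2.8], [-0.68, 2.1], [0.12, 2.68], [-1.39, 4.53], [0.16, 2.79], [-2.81, 2.81]. Speed limits (rad/s): [1.89, 1.89, 2.22, 3.01, 3.01, 3.01].

### API

Orientations are given as a 3x3 rotation matrix whose columns are the frame's x, y, z axes.
In Python, from cell import env gives the robot as it stands.
- The arm moves only by the tool move_arm, never from a script. Its arguments are lists of equal length, an entry for each row: "slide": the shift along the tool's x, y, z in units of 60 cm (1.0 is 60 cm), a list of three; "turn": the turn about the tool's z in units of pi rad (1.0 is pi rad). In form: {"slide": [[tx, ty, tz], ...], "turn": [turn, ...]}. A call has 1 to 5 rows; each row is the pose to reach, as a shift and turn from the pose commanded when the call began, along the tool's axes at that moment, turning the shorter way round; what a row does not reach only later rows make up. A row lasts 1/8 s, in which the tool goes at most 62.5 mm and 10.7 degrees, less where a joint would pass 70% of its speed; a pose out of reach is approached as far as the arm can. A call with a number of a shift or a turn outside -1 to 1 is refused whole. A call with a gripper value outside its range is refused whole. "gripper" is the closure, from 0 (fully open) to 1 (shut), set as the call begins (left out, the last holds). The fingers move at their own pace and stop on an object; "newtons" is the grip in N (left out, the last holds). Time passes only in rows, so rows that repeat a pose let the fingers close. It gives the time, the measured TCP pose, the force, the opening and the grip force at its end, in the units of the state.
- env.get_state(): the state, without advancing time (a new reading comes with each control period).
- env.capture(name): name is "scene" or "top" or "wrist"; returns the picture (420x560x3 uint8, red, green, blue); there is no depth.
- env.calibration(name): a dict with "intrinsics" (3x3 intrinsics, pixels), "k1" (the pictures are not rectified: a ray, as slopes to the right and down, at radius r is drawn at 1 + k1 r^2 times it, then the intrinsics apply), "pose" (4x4, takes a point from camera to world coordinates). Camera axes: x right, y down, z forward; pixel columns grow to the right and rows downward; lengths in m; the calibration is good to about 2 mm. A picture is of the moment at which its call begins: read the wrist's pose just before it. calibration takes no time and is no camera call; for the wrist camera it gives the pose at the moment of the call.
- env.sign_off(): hands the job in; it is judged then, once.
The state is a dict: "time": time; "joints": joint angles; "joint_velocities": joint speeds; "joint_efforts": joint torques, N m; "tool_pos": TCP position; "tool_rot": TCP orientation; "wrist_force": force on the tool from outside, world axes, zero at the start; "torque": the same for the moment, N m; "finger_gap": finger opening in m; "gripper_force": force on a finger pad.
Only numpy, scipy, OpenCV 4.12 (cv2) and the standard library are available. Lean on these libraries where they do the work, as an engineer would, in place of code of your own. Each camera call takes 0.05 s, during which the arm holds its last target. There are 200 camera calls.

### The job

Push each power module that stands on the aluminium step over the step's edge so that it tumbles onto its base plate and lies on the rubber pad with its cooling fins up; do not turn modules over in the air. When all of them lie there, lay them side by side in the open drawer, still fins up, push the drawer fully shut, and only then swing the lock arm on the cabinet out to its stop. Leave the little jars on the cabinet and the yellow grease tube on the mat alone.

Things in the scene. Friction and masses are not known exactly. Their poses are not given: they have to be found in the camera images.
- tipping_step: fixed aluminium tipping step, 320 mm wide along its y; its origin lies on the bench exactly below the middle of the drop edge, its x points from the deck over the edge to the rubber pad, z up. The deck (34 mm above the bench, 120 mm deep) covers x -120 to 0; its edge at x = 0 drops 30 mm to a rubber pad (top 4 mm above the bench) that covers x 0 to 108; a low fence 26 mm high stands behind the pad at x 108 to 120. Its place and yaw vary
- drawer_floor (a point): middle of the drawer's inner floor (22 mm above the bench), moves with the drawer; axes as the cabinet: -x is the way the drawer slides open, toward the robot. Inside, the drawer measures 175 mm along x and 228 mm along y with 44 mm high walls; when open, only the front part is uncovered: the cabinet's front edge (its top is at 88 mm) stands at x = joint cab_drawer0 - 94 mm in this frame. Modules lie lower than the cabinet's top board
- cab_drawer0_handle (a point): middle of the drawer's steel bar handle (11 mm thick, 120 mm long, level), 35 mm in front of the drawer's front face and 50 mm above the bench
- cab_drawer0 (a joint): how far the drawer is open, m: 0 is fully shut, 0.15 fully open; starts open 0.136 or more. It slides stiffly (about 9 N) and stays where it is left
- lock_knob (a point): half-way up the upright black knob post (14 mm thick, its top 126 mm above the bench) at the end of the flat steel lock arm on the cabinet's top; 66 mm from the arm's pivot
- lock_pivot (a point): pivot axis (vertical) of the lock arm at the same height as the knob point, 30 mm behind the face of the shut drawer front
- lock_arm (a joint): angle of the lock arm, rad: 0 is stowed, along the cabinet's front edge to the right; grows clockwise as seen from above, to its stop at 1.57 where the arm points straight out over the drawer front toward the robot. It stays where it is left; starts at 0 to 0.35. Friction about 0.06 N m
- flux_jar: small amber jar with an orange lid, 38 mm wide, 33 mm tall, a bystander standing loose on the back left of the cabinet top, origin at its underside
- grease_tube_2: yellow and white tube, 46x136x27 mm, a bystander lying on the turquoise mat at the far left, origin at its underside
- module_a_center (a point): centre of a power module (loose, about 0.26 kg): a block 44 mm (its x) by 50 mm (its y) by 64 mm (its z). +x face: flat aluminium base plate; -x face: cooling fins; +z face: terminal strip with brass screws. At the start it stands upright (z up) on the step's deck with its base plate toward the edge and fins toward the robot. Lying as wanted, its x points straight down and the centre is 22 mm above what it lies on. Two or three modules are there; an absent one is None
- module_b_center (a point): centre of a power module (loose, about 0.26 kg): a block 44 mm (its x) by 50 mm (its y) by 64 mm (its z). +x face: flat aluminium base plate; -x face: cooling fins; +z face: terminal strip with brass screws. At the start it stands upright (z up) on the step's deck with its base plate toward the edge and fins toward the robot. Lying as wanted, its x points straight down and the centre is 22 mm above what it lies on. Two or three modules are there; an absent one is None
- module_c_center (a point): centre of a power module (loose, about 0.26 kg): a block 44 mm (its x) by 50 mm (its y) by 64 mm (its z). +x face: flat aluminium base plate; -x face: cooling fins; +z face: terminal strip with brass screws. At the start it stands upright (z up) on the step's deck with its base plate toward the edge and fins toward the robot. Lying as wanted, its x points straight down and the centre is 22 mm above what it lies on. Two or three modules are there; an absent one is None
Mind the look-alikes: they are no part of the job. Leave any turquoise look-alike of the part that bears module_c_center alone.

How it is judged:
By the outcome, as a careful person would: the job done as asked, in the order asked, and still so for the second after the job is handed in, with the robot touching nothing.
Of module_a, module_b, module_c only 2 to 3 are there at a start; the rules pass over those that are not, and their reading is None.
At some moment in a run one of module_a, module_b, module_c may be knocked a few centimetres aside while the robot is not near it.
Once in a run the grip may slacken for a moment while it holds something.
It also fails if it takes over 210 s, if anything falls off the work surface, if the arm or the gripper's body presses on something with over 40 N, if the wrist force passes 120 N, or if a joint passes its speed limit or range.

## Working session

There is one attempt and no reset: what is moved stays moved. The work goes in short steps, Python scripts to look and compute and a tool call to move; the robot and the scene stay as the last step left them, time stands still between calls to the robot, and variables do not carry over. Pictures are saved under pics/ and viewed, at most 14 in all, crops included, and the job is handed in when it is done.

Besides the shell and the picture viewer there is one more tool, called after ">>>" as name([rows], argument=value, ...), one row to a line, values as JSON. move_arm: Moves the arm, as the interface text tells. Shifts and turns lie within -1 to 1; 1 stands for 60 cm of shift or pi rad of turn. Its arguments: {"type":"object","properties":{"slide":{"type":"array"},"turn":{"type":"array"},"gripper":{"type":"number"},"newtons":{"type":"number"}},"required":["slide","turn"]}

```bash
mkdir -p pics; ls; cat > h.py <<'E'
import numpy as np, cv2
from cell import env
def save(n,f):
    im=env.capture(n); cv2.imwrite('pics/'+f,im[:,:,::-1]); return im
def ray(cal,u,v):
    K=np.array(cal['intrinsics']);k=cal['k1'];T=np.array(cal['pose'])
    d=np.array([(u-K[0,2])/K[0,0],(v-K[1,2])/K[1,1]]);x=d.copy()
    for _ in range(20): x=d/(1+k*(x@x))
    return T[:3,3],T[:3,:3]@np.array([x[0],x[1],1])
def onz(cal,u,v,z):
    o,d=ray(cal,u,v); return o+d*(z-o[2])/d[2]
def tri(rs):
    A=np.zeros((3,3));b=np.zeros(3)
    for o,d in rs:
        d=d/np.linalg.norm(d);P=np.eye(3)-np.outer(d,d);A+=P;b+=P@o
    p=np.linalg.solve(A,b)
    return p,[np.linalg.norm(np.cross(p-o,d/np.linalg.norm(d))) for o,d in rs]
def proj(cal,p):
    K=np.array(cal['intrinsics']);T=np.array(cal['pose']);c=T[:3,:3].T@(np.array(p)-T[:3,3])
    x=c[:2]/c[2];x=x*(1+cal['k1']*(x@x));return K[0,0]*x[0]+K[0,2],K[1,1]*x[1]+K[1,2]
def st():
    s=env.get_state();np.set_printoptions(precision=4,suppress=True)
    print(s['time'],np.array(s['tool_pos']),'\n',np.array(s['tool_rot']),np.array(s['joints']),np.array(s['wrist_force']),s['finger_gap'],s['gripper_force'])
    return s
E
python3 - <<'E'
from h import *
st()
for n in ['scene','top','wrist']:
    c=env.calibration(n);print(n,np.array(c['intrinsics']),c['k1'],np.array(c['pose']))
a=save('scene','s0.png');b=save('top','t0.png');save('wrist','w0.png')
E
```

```text
pics
0.0 [0.2099 0.5351 0.2307] 
 [[-0.931   0.3651 -0.0006]
 [ 0.3651  0.9309 -0.001 ]
 [ 0.0002 -0.0012 -1.    ]] [ 1.063   0.1509  1.438   0.      1.5538 -0.134 ] [-0.543   0.5372  0.7517] 0.08551242995190526 0.0
scene [[467.8275   0.     281.6549]
 [  0.     467.8275 214.2773]
 [  0.       0.       1.    ]] -0.09484517044621334 [[ 0.7597 -0.4344  0.4838 -0.0588]
 [-0.6502 -0.5035  0.569  -0.5914]
 [-0.0036 -0.7468 -0.665   0.9678]
 [ 0.      0.      0.      1.    ]]
top [[454.4401   0.     275.7166]
 [  0.     454.4401 218.5612]
 [  0.       0.       1.    ]] 0.000994854014198018 [[ 0.0029 -0.9947  0.1026  0.4481]
 [-0.9999 -0.0015  0.0135  0.1525]
 [-0.0133 -0.1027 -0.9946  1.4059]
 [ 0.      0.      0.      1.    ]]
wrist [[318.617    0.     280.7243]
 [  0.     318.617  208.3073]
 [  0.       0.       1.    ]] -0.04274412955608062 [[ 0.3654  0.8794  0.3051  0.1309]
 [ 0.9308 -0.3447 -0.1212  0.5659]
 [-0.0014  0.3282 -0.9446  0.3747]
 [ 0.      0.      0.      1.    ]]
```

View pics/s0.png

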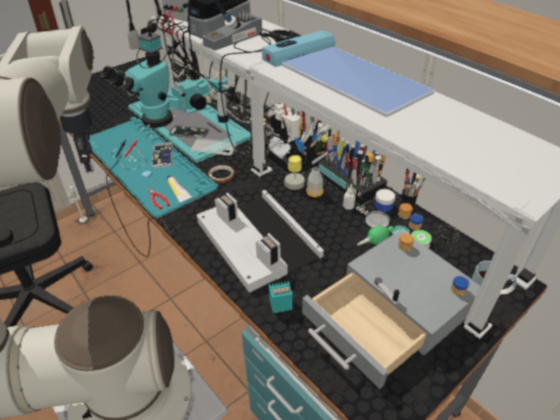

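View pics/t0.png

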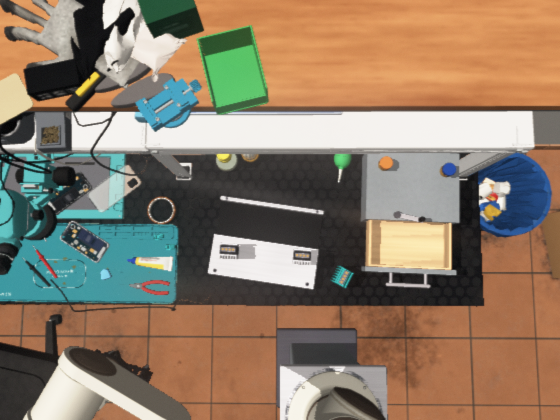

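Two grey modules stand on the step's deck (scene 228,208 and 269,250; top 229,250 and 302,256). The turquoise look-alike stands on the bench beside it (scene 281,296; top 342,274) and will be left alone. The drawer is at top (408,245), with the lock knob at about (427,219). Next: one close crop to check.

```bash
python3 - <<'E'
from h import *
a=cv2.imread('pics/t0.png')[185:300,200:330];b=cv2.imread('pics/t0.png')[145:295,335:475]
c=cv2.imread('pics/s0.png')
A=cv2.resize(a,(400,354),interpolation=3);B=cv2.resize(b,(400,429),interpolation=3)
C=cv2.resize(c[185:295,185:325],(400,314),interpolation=3);
out=np.zeros((600,800,3),np.uint8)
out[:300,:400]=cv2.resize(a[:98],(400,300),interpolation=3) # scale 3.077
out[:429,400:]=B  # scale 2.857
out[300:600,:400]=cv2.resize(c[185:290,185:325],(400,300),interpolation=3) # 2.857
cv2.imwrite('pics/crop0.png',out)
E
```

```text
(no output)
```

View pics/crop0.png

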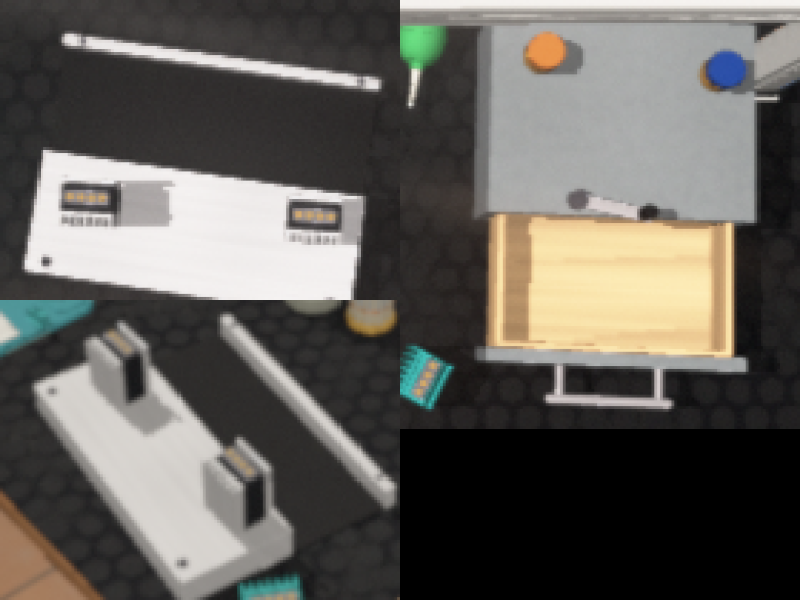

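```bash
cat >> h.py <<'E'
def A(x,y): return 200+x/3.077,185+y/3.061
def B(x,y): return 335+(x-400)/2.857,145+y/2.86
def C(x,y): return 185+x/2.857,185+(y-300)/2.857
E
python3 - <<'E'
from h import *
np.set_printoptions(precision=4,suppress=True)
t=env.calibration('top');s=env.calibration('scene')
P=lambda n,uv,z:print(n,onz(t,*uv,z))
P('deckFL',A(43,150),.034);P('deckFR',A(364,197),.034);P('deckBL',A(24,270),.034)
P('fenceL',A(63,40),.03);P('fenceR',A(381,85),.03)
for n,x,y in [('Lbl',62,183),('Lbr',117,184),('Lfl',62,225),('Rbl',289,198),('Rbr',341,200),('Rfr',341,244)]:P(n,A(x,y),.098)
P('hL',B(546,400),.0555);P('hR',B(671,404),.0555);P('knob',B(650,211),.126);P('piv',B(578,199),.1)
P('cabL',B(478,216),.088);P('cabR',B(757,221),.088)
print('tri deckBL',tri([ray(t,*A(24,270)),ray(s,*C(35,385))]))
print('tri deckFR',tri([ray(t,*A(364,197)),ray(s,*C(292,545))]))
print('tri fenceR end',tri([ray(t,*A(380,85)),ray(s,*C(392,487))]))
print('Lmod strip right end',tri([ray(t,*A(106,197)),ray(s,*C(133,352))]))
print('Lmod strip left end',tri([ray(t,*A(68,197)),ray(s,*C(108,334))]))
print('Rmod strip left end',tri([ray(t,*A(294,213)),ray(s,*C(226,449))]))
print('Rmod strip right end',tri([ray(t,*A(336,214)),ray(s,*C(254,472))]))
print('jar o',onz(t,*B(546,51),.121),'tube',onz(t,150,264,.02))
E
```

```text
deckFL [0.5423 0.358  0.034 ]
deckFR [0.4966 0.0426 0.034 ]
deckBL [0.4243 0.3746 0.034 ]
fenceL [0.6529 0.3405 0.03  ]
fenceR [0.608  0.0248 0.03  ]
Lbl [0.5068 0.3301 0.098 ]
Lbr [0.506  0.2785 0.098 ]
Lfl [0.4674 0.3295 0.098 ]
Rbl [0.4932 0.1177 0.098 ]
Rbr [0.4915 0.0692 0.098 ]
Rfr [0.4504 0.0694 0.098 ]
hL [ 0.3924 -0.1536  0.0555]
hR [ 0.3887 -0.2813  0.0555]
knob [ 0.5801 -0.244   0.126 ]
piv [ 0.5949 -0.1801  0.1   ]
cabL [ 0.5787 -0.0814  0.088 ]
cabR [ 0.574  -0.3635  0.088 ]
tri deckBL (array([0.4258, 0.3738, 0.0333]), [np.float64(0.0017477803712359304), np.float64(0.001747780371236168)])
tri deckFR (array([0.4974, 0.0409, 0.0135]), [np.float64(0.00011474865780251409), np.float64(0.00011474865780270753)])
tri fenceR end (array([0.6096, 0.0244, 0.0289]), [np.float64(0.0019082635589979203), np.float64(0.001908263558998044)])
Lmod strip right end (array([0.4959, 0.2876, 0.0952]), [np.float64(0.0023944795203756706), np.float64(0.002394479520375676)])
Lmod strip left end (array([0.4938, 0.3243, 0.0971]), [np.float64(0.00012253695483892531), np.float64(0.00012253695483890767)])
Rmod strip left end (array([0.4791, 0.1132, 0.0989]), [np.float64(0.0001672878243446081), np.float64(0.00016728782434448475)])
Rmod strip right end (array([0.4789, 0.0736, 0.099 ]), [np.float64(0.0006167740051582902), np.float64(0.0006167740051582187)])
jar o [ 0.7419 -0.1464  0.121 ] tube [0.4514 0.5538 0.02  ]
```

The close crop confirms the two grey modules: brass terminals on top, fins toward the robot, and only two present. The turquoise one is the look-alike. The step's sizes check out at 319 × 119 mm with a yaw of −8.2°.

```bash
cat >> h.py <<'E'
O=np.array([.5195,.2003,0]);th=np.radians(-8.25)
XS=np.array([np.cos(th),np.sin(th),0]);YS=np.array([-np.sin(th),np.cos(th),0])
def S(x,y,z): return O+x*XS+y*YS+np.array([0,0,z])
def plan(pts,p0=None,R0=None):
    # pts: list of (pos, yaw of tool y dir in rad or None)
    s=env.get_state();p0=np.array(s['tool_pos']) if p0 is None else p0;R=np.array(s['tool_rot']) if R0 is None else R0
    y0=np.arctan2(R[1,1],R[0,1])
    for p,y in pts:
        dt=0 if y is None else (y-y0+np.pi/2)%np.pi-np.pi/2
        print(np.round(R.T@(np.array(p)-p0)/.6,4),'turn',round(-dt/np.pi,4))
E
python3 - <<'E'
from h import *
yaw=np.pi/2+th
plan([(S(-.102,.098,.2307),yaw),(S(-.102,.098,.042),yaw)])
E
```

```text
[-4.814e-01 -2.108e-01  4.000e-04] turn -0.0732
[-0.4814 -0.2105  0.3149] turn -0.0732
```

>>> move_arm([
  [-0.481,-0.211,0],
  [-0.481,-0.211,0],
  [-0.481,-0.211,0],
  [-0.481,-0.211,0],
  [-0.481,-0.211,0],
], turn=[-0.073,-0.073,-0.073,-0.073,-0.073], gripper=0.76)

```text
time: 0.78
tool_pos: [0.4268, 0.3171, 0.2313]
tool_rot: [[-0.99, 0.144, 0.0], [0.144, 0.99, 0.0], [-0.0, 0.0, -1.0]]
wrist_force: [0.1, 0.7, 0.0]
finger_gap: 0.0207
gripper_force: 0.0
```

```bash
python3 - <<'E'
from h import *
st()
yaw=np.pi/2+th
plan([(S(-.102,.098,.2307),yaw),(S(-.102,.098,.042),yaw)])
E
```

```text
0.775 [0.4268 0.3171 0.2313] 
 [[-0.9896  0.1438  0.    ]
 [ 0.1438  0.9896  0.    ]
 [-0.      0.     -1.    ]] [ 0.4941  0.06    1.537   0.      1.5446 -0.9323] [0.1438 0.6948 0.0142] 0.020705855357683906 0.0
[-0.0109 -0.0072  0.001 ] turn -0.0001
[-0.0109 -0.0072  0.3155] turn -0.0001
```

>>> move_arm([
  [-0.011,-0.007,0.1],
  [-0.011,-0.007,0.2],
  [-0.011,-0.007,0.28],
  [-0.011,-0.007,0.315],
  [-0.011,-0.007,0.315],
], turn=[0,0,0,0,0])

```text
time: 1.4
tool_pos: [0.4307, 0.3132, 0.0409]
tool_rot: [[-0.99, 0.144, -0.003], [0.144, 0.99, -0.002], [0.003, -0.002, -1.0]]
wrist_force: [-0.3, -0.2, 1.2]
finger_gap: 0.0202
gripper_force: 0.0
```

```bash
python3 - <<'E'
from h import *
s=st();p=np.array(s['tool_pos'])-O;print('xs,ys',p@XS,p@YS)
c=env.calibration('wrist');im=save('wrist','w1.png')
E
```

```text
1.4 [0.4307 0.3132 0.0409] 
 [[-0.9896  0.144  -0.0029]
 [ 0.144   0.9896 -0.0016]
 [ 0.0026 -0.002  -1.    ]] [ 0.484   0.2081  1.7746 -0.      1.1622 -0.9423] [-0.2708 -0.1533  1.1903] 0.02023931088575974 0.0
xs,ys -0.10402810762463838 0.09896616015724283
```

View pics/w1.png

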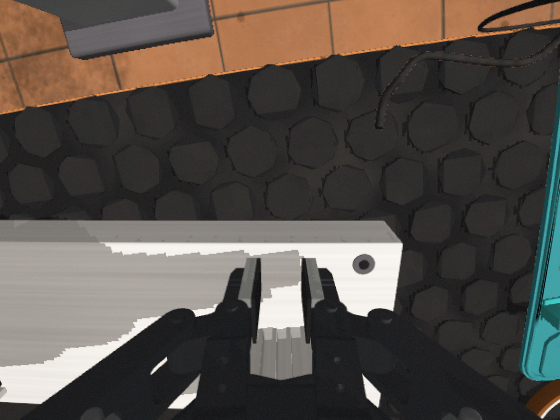

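Wrist view 1: the fingers are over the deck, with the module's fins centred ahead at about (283,350). Pushing now.

>>> move_arm([
  [-0.02,0,0],
  [-0.04,0,0],
  [-0.06,0,0],
  [-0.08,0,0],
  [-0.095,0,0],
], turn=[0,0,0,0,0])

```text
time: 2.08
tool_pos: [0.4889, 0.3052, 0.0422]
tool_rot: [[-0.99, 0.144, -0.0], [0.144, 0.99, -0.0], [0.0, -0.0, -1.0]]
wrist_force: [-2.0, 0.5, -0.7]
finger_gap: 0.0206
gripper_force: 0.5
```

>>> move_arm([
  [-0.006,0,0],
  [-0.012,0,0],
  [-0.018,0,0],
  [-0.024,0,0],
  [-0.03,0,0],
], turn=[0,0,0,0,0])

```text
time: 2.7
tool_pos: [0.506, 0.3029, 0.0424]
tool_rot: [[-0.99, 0.144, 0.0], [0.144, 0.99, -0.0], [-0.0, -0.0, -1.0]]
wrist_force: [-1.4, 0.7, 2.9]
finger_gap: 0.0206
gripper_force: 1.2
```

```bash
python3 - <<'E'
from h import *
s=st();p=np.array(s['tool_pos'])-O;print('xs,ys',p@XS,p@YS)
a=save('scene','s1.png')[170:320,170:370];cv2.imwrite('pics/s1c.png',cv2.resize(a[:,:,::-1],(600,450),interpolation=3))
E
```

```text
2.7 [0.506  0.3029 0.0424] 
 [[-0.9896  0.1438  0.0001]
 [ 0.1438  0.9896 -0.    ]
 [-0.0001 -0.     -1.    ]] [ 0.4088  0.3123  1.6372 -0.0001  1.192  -1.0177] [-1.3744  0.6898  2.862 ] 0.02057603568131187 1.1890521878376603
xs,ys -0.02804620604446678 0.09959752013301336
```

View pics/s1c.png

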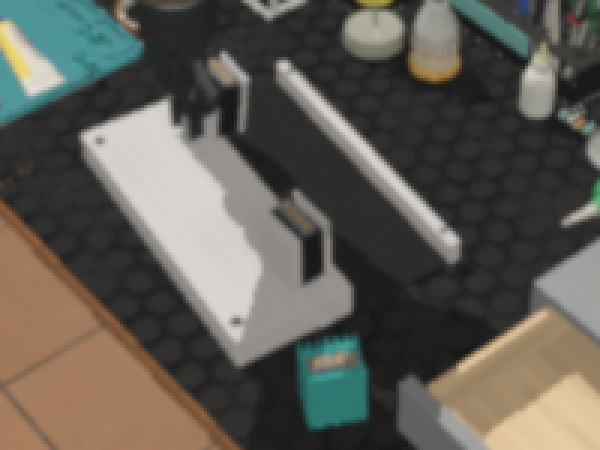

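The module is at the edge at about (225,95) and about to tip. Continuing slowly.

>>> move_arm([
  [-0.005,0,0],
  [-0.01,0,0],
  [-0.015,0,0],
  [-0.02,0,0],
  [-0.025,0,0],
], turn=[0,0,0,0,0])

```text
time: 3.38
tool_pos: [0.5209, 0.3007, 0.0423]
tool_rot: [[-0.99, 0.144, -0.0], [0.144, 0.99, -0.0], [-0.0, -0.0, -1.0]]
wrist_force: [-0.2, 1.1, 0.6]
finger_gap: 0.0203
gripper_force: 0.0
```

>>> move_arm([
  [0,0,0],
  [0,0,0],
  [0.02,0,-0.05],
  [0.04,0,-0.15],
  [0.04,0,-0.2],
], turn=[0,0,0,0,0])

```text
time: 4.0
tool_pos: [0.4968, 0.3046, 0.1656]
tool_rot: [[-0.99, 0.143, 0.003], [0.143, 0.99, 0.001], [-0.003, 0.002, -1.0]]
wrist_force: [1.1, 0.1, 0.0]
finger_gap: 0.0208
gripper_force: 0.0
```

```bash
python3 - <<'E'
from h import *
s=st();p=np.array(s['tool_pos'])-O;print('xs,ys',p@XS,p@YS)
a=save('scene','s2.png')[170:320,170:370];b=save('top','t2.png')[185:300,200:330]
o=np.zeros((450,800,3),np.uint8);o[:300,:400]=cv2.resize(a,(400,300),interpolation=3);o[:354,400:]=cv2.resize(b,(400,354),interpolation=3)
cv2.imwrite('pics/c2.png',o[:,:,::-1])
plan([(S(-.085,.099,.165),None),(S(-.085,-.1125,.165),None),(S(-.085,-.1125,.042),None)])
E
```

```text
4.0 [0.4968 0.3046 0.1656] 
 [[-0.9897  0.1434  0.0028]
 [ 0.1434  0.9897  0.0013]
 [-0.0026  0.0017 -1.    ]] [ 0.4179  0.1947  1.5194  0.      1.4244 -1.009 ] [1.0703 0.144  0.0213] 0.02079585079260928 0.0
xs,ys -0.0374332290527427 0.09999868623017172
[ 0.081  -0.0023  0.0017] turn 0.0
[ 0.081  -0.3548  0.0006] turn 0.0
[ 0.082  -0.3554  0.2056] turn 0.0
```

View pics/c2.png

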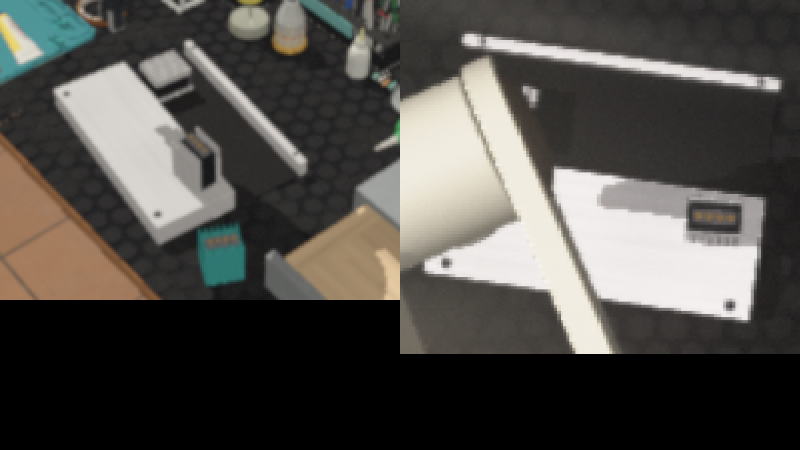

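The first module lies fins up at crop (165,72), against the pad side of the step. The second is unmoved at crop (713,215). Moving behind it.

>>> move_arm([
  [0.081,-0.09,0],
  [0.081,-0.18,0],
  [0.082,-0.27,0],
  [0.082,-0.355,0],
  [0.082,-0.355,0.02],
], turn=[0,0,0,0,0])

```text
time: 4.72
tool_pos: [0.4175, 0.098, 0.1503]
tool_rot: [[-0.989, 0.148, 0.001], [0.148, 0.989, -0.0], [-0.001, -0.0, -1.0]]
wrist_force: [0.6, 0.3, -0.4]
finger_gap: 0.0206
gripper_force: 0.0
```

>>> move_arm([
  [0,0,0.05],
  [0,0,0.12],
  [0,0,0.18],
  [0,0,0.186],
  [0,0,0.186],
], turn=[0,0,0,0,0])

```text
time: 5.35
tool_pos: [0.4179, 0.1008, 0.0393]
tool_rot: [[-0.99, 0.144, 0.0], [0.144, 0.99, -0.0], [-0.0, -0.0, -1.0]]
wrist_force: [0.6, -0.6, 0.5]
finger_gap: 0.0201
gripper_force: 0.0
```

>>> move_arm([
  [-0.015,0,0],
  [-0.03,0,0],
  [-0.045,0,0],
  [-0.06,0,0],
  [-0.075,0,0],
], turn=[0,0,0,0,0])

```text
time: 5.98
tool_pos: [0.4627, 0.0938, 0.0386]
tool_rot: [[-0.99, 0.144, -0.0], [0.144, 0.99, -0.0], [0.0, -0.0, -1.0]]
wrist_force: [-0.6, 0.4, -0.5]
finger_gap: 0.0204
gripper_force: 0.6
```

```bash
python3 - <<'E'
from h import *
s=st();p=np.array(s['tool_pos'])-O;print('xs,ys',p@XS,p@YS)
E
```

```text
5.975 [0.4627 0.0938 0.0386] 
 [[-0.9896  0.1441 -0.0003]
 [ 0.1441  0.9896 -0.0001]
 [ 0.0003 -0.0002 -1.    ]] [ 0.0368  0.0907  1.9168 -0.0001  1.1343 -1.3894] [-0.5519  0.4214 -0.4968] 0.02041494475802543 0.6301062251441181
xs,ys -0.04094830072801229 -0.11352656441355753
```

Next, slow through −0.041 to −0.010 in x_s.

>>> move_arm([
  [-0.006,0,0],
  [-0.012,0,0],
  [-0.018,0,0],
  [-0.024,0,0],
  [-0.029,0,0],
], turn=[0,0,0,0,0])

```text
time: 6.6
tool_pos: [0.4796, 0.0915, 0.0388]
tool_rot: [[-0.99, 0.144, 0.0], [0.144, 0.99, -0.0], [-0.0, -0.0, -1.0]]
wrist_force: [-1.8, 1.4, 2.5]
finger_gap: 0.0205
gripper_force: 1.1
```

>>> move_arm([
  [-0.005,0,0],
  [-0.01,0,0],
  [-0.015,0,0],
  [-0.019,0,0],
  [-0.022,0,0],
], turn=[0,0,0,0,0])

```text
time: 7.22
tool_pos: [0.4925, 0.0895, 0.0387]
tool_rot: [[-0.99, 0.144, -0.0], [0.144, 0.99, -0.0], [0.0, -0.0, -1.0]]
wrist_force: [-0.1, 0.3, 0.5]
finger_gap: 0.0206
gripper_force: 0.0
```

>>> move_arm([
  [0,0,0],
  [0,0,0],
  [0.02,0,-0.05],
  [0.06,0,-0.15],
  [0.12,0,-0.25],
], turn=[0,0,0,0,0])

```text
time: 7.85
tool_pos: [0.4252, 0.0993, 0.1821]
tool_rot: [[-0.99, 0.144, -0.0], [0.144, 0.99, -0.0], [0.0, -0.0, -1.0]]
wrist_force: [0.7, 0.2, 0.4]
finger_gap: 0.0203
gripper_force: 0.0
```

```bash
python3 - <<'E'
from h import *
s=st();p=np.array(s['tool_pos'])-O;print('xs,ys',p@XS,p@YS)
print(s['joints'])
plan([(S(.045,-.01,.40),None),(S(.045,-.01,.36),0.0)])
E
```

```text
7.85 [0.4252 0.0993 0.1821] 
 [[-0.9895  0.1443 -0.0002]
 [ 0.1443  0.9895 -0.0001]
 [ 0.0002 -0.0001 -1.    ]] [ 0.0526 -0.1206  1.8121 -0.0001  1.4502 -1.3734] [0.6718 0.2289 0.3718] 0.02032467483822727 0.0
xs,ys -0.0788579924861603 -0.11352716232647539
[ 0.0526 -0.1206  1.8121 -0.0001  1.4502 -1.3734]
[-0.2062  0.1727 -0.3633] turn 0.0
[-0.2062  0.1727 -0.2966] turn 0.4539
```

>>> move_arm([
  [-0.05,0.05,-0.05],
  [-0.09,0.12,-0.1],
  [-0.13,0.172,-0.15],
  [-0.13,0.172,-0.2],
  [-0.13,0.172,-0.2],
], turn=[0,0,0,0,0], gripper=0.0)

```text
time: 8.48
tool_pos: [0.5186, 0.1906, 0.3023]
tool_rot: [[-0.99, 0.143, 0.003], [0.143, 0.99, 0.0], [-0.003, 0.001, -1.0]]
wrist_force: [0.6, -0.6, -0.3]
finger_gap: 0.0857
gripper_force: 0.0
```

```bash
python3 - <<'E'
from h import *
import pickle
s=st();p=np.array(s['tool_pos'])-O;print('xs,ys',p@XS,p@YS)
c=env.calibration('wrist');pickle.dump(c,open('w3.pkl','wb'));a=save('wrist','w3.png');b=save('scene','s3.png')
E
```

```text
8.475 [0.5186 0.1906 0.3023] 
 [[-0.9897  0.1433  0.0028]
 [ 0.1433  0.9897  0.0005]
 [-0.0027  0.0009 -1.    ]] [ 0.2129  0.0878  1.3657 -0.0001  1.6853 -1.2141] [ 0.5561 -0.5779 -0.3455] 0.08571764468721445 0.0
xs,ys 0.0005063584518793744 -0.009704892288423729
```

View pics/w3.png

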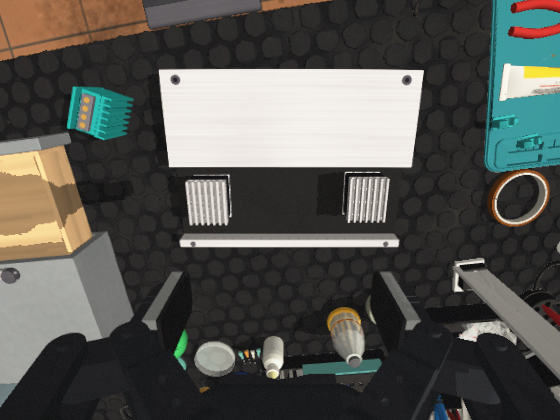

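Both modules lie fins up on the pad, with fins at (207,202) and (368,200) in the wrist view. Measuring both.

```bash
python3 - <<'E'
from h import *
import pickle
np.set_printoptions(precision=4,suppress=True)
c=pickle.load(open('w3.pkl','rb'));im=cv2.imread('pics/w3.png');g=im.max(2)
sc=env.calibration('scene');si=cv2.imread('pics/s3.png')
for n,(x0,x1,y0,y1) in {'R':(180,240,174,232),'L':(338,396,172,230)}.items():
    m=cv2.morphologyEx((g[y0:y1,x0:x1]>110).astype(np.uint8),cv2.MORPH_CLOSE,np.ones((9,9)))
    m=cv2.morphologyEx(m,cv2.MORPH_OPEN,np.ones((9,9)))
    k=max(cv2.findContours(m,0,2)[0],key=cv2.contourArea);r=cv2.minAreaRect(k)
    bp=cv2.boxPoints(r)+[x0,y0];W=np.array([onz(c,*q,.048) for q in bp])
    ctr=W.mean(0);print(n,'ctr',ctr,'step',(ctr-O)@XS,(ctr-O)@YS,'sides',[np.linalg.norm(W[i]-W[(i+1)%4]) for i in range(4)],'dirs',[np.degrees(np.arctan2(*(W[(i+1)%4]-W[i])[[1,0]])) for i in range(2)])
    u,v=proj(sc,ctr);print('scene px',u,v)
# scene fin centroid
t=env.calibration('top')
E
python3 - <<'E'
import cv2,numpy as np
a=cv2.imread('pics/s3.png')
cv2.imwrite('pics/s3c.png',cv2.resize(a[180:300,180:340],(800,600),interpolation=3))
E
```

```text
R ctr [0.5474 0.0901 0.048 ] step 0.04347118777160561 -0.10504819914498914 sides [np.float64(0.0578008205355961), np.float64(0.07041331603179043), np.float64(0.061104193641646244), np.float64(0.07084484762787673)] dirs [np.float64(81.61067353989132), np.float64(-11.197952059053451)]
scene px 289.1769256228815 243.38580669827675
L ctr [0.5738 0.2955 0.048 ] step 0.04003889263387363 0.10205115164040589 sides [np.float64(0.05657268599465395), np.float64(0.06927107516661352), np.float64(0.05973521598606128), np.float64(0.06877249537776348)] dirs [np.float64(81.88844702413279), np.float64(-1.9262796256981534)]
scene px 251.1479337213997 202.9636260736708
```

View pics/s3c.png

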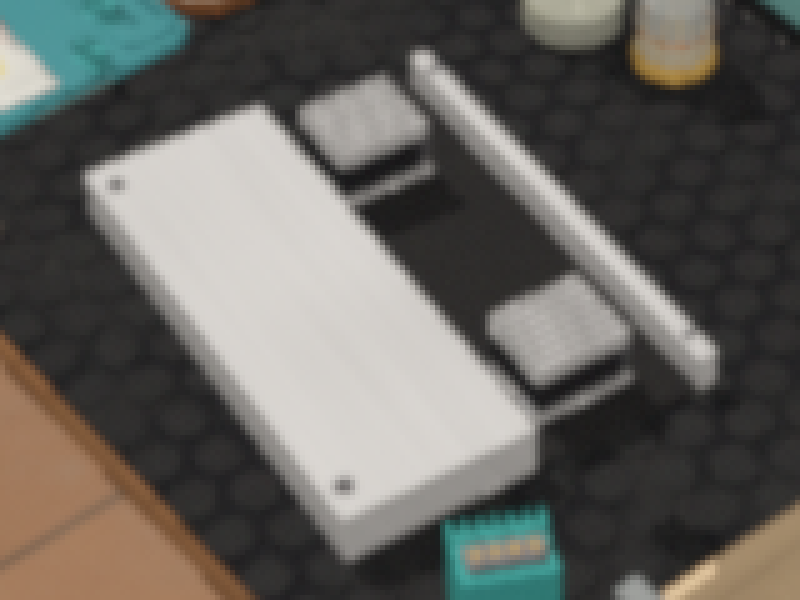

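```bash
python3 - <<'E'
from h import *
import pickle
np.set_printoptions(precision=4,suppress=True)
c=pickle.load(open('w3.pkl','rb'));sc=env.calibration('scene')
for n,w,s in [('R',(208,202),(291.6,245.6)),('L',(368,199.7),(252.8,204.2))]:
    p,e=tri([ray(c,*w),ray(sc,*s)]);print(n,p,e,(p-O)@XS,(p-O)@YS)
for n,q in {'R':[(186,180),(227,178),(230,225),(191,226)],'L':[(348,178),(388,177),(387,222),(348,221)]}.items():
    W=np.array([onz(c,*u,.048) for u in q]);print(n,W.mean(0),[np.linalg.norm(W[i]-W[(i+1)%4]) for i in range(4)],[((w-O)@XS,(w-O)@YS) for w in W])
# edges check
for u in [(172,166),(411,167)]: w=onz(c,*u,.034);print('edge',(w-O)@XS,(w-O)@YS)
E
```

```text
R [0.5528 0.0862 0.0386] [np.float64(0.0002476124759640387), np.float64(0.0002476124759641152)] 0.04931225609167724 -0.10814322290243314
L [0.5826 0.3009 0.0343] [np.float64(0.0007896645384737663), np.float64(0.0007896645384736983)] 0.048015138492943484 0.10863131304681356
R [0.551  0.0894 0.048 ] [np.float64(0.053215282527139585), np.float64(0.0650865905334525), np.float64(0.05309450146437852), np.float64(0.0640613917026955)] [(np.float64(0.016096499865180348), np.float64(-0.13207393917722707)), (np.float64(0.01357055145483768), np.float64(-0.07891863954424998)), (np.float64(0.07865570097437073), np.float64(-0.07848553529659859)), (np.float64(0.08015582065656271), np.float64(-0.13155884051391092))]
L [0.5773 0.2976 0.048 ] [np.float64(0.05164907760720564), np.float64(0.06253357286758802), np.float64(0.05308677150627953), np.float64(0.05947933967717725)] [(np.float64(0.013587104503580022), np.float64(0.07639730846435251)), (np.float64(0.012161924934087777), np.float64(0.1280267194707726)), (np.float64(0.07444859125960523), np.float64(0.13357819978142768)), (np.float64(0.07292385721336347), np.float64(0.08051332915077257))]
edge 0.0006365710380804664 -0.15311611761925395
edge 0.001932692374018015 0.1621360119870083
```

```bash
python3 - <<'E'
from h import *
plan([(S(.046,-.106,.15),None),(S(.046,-.106,.013),None)])
E
```

```text
[-0.0771 -0.1593  0.2499] turn 0.0
[-0.0772 -0.1593  0.4783] turn 0.0
```

>>> move_arm([
  [-0.03,-0.06,0.06],
  [-0.06,-0.12,0.12],
  [-0.077,-0.159,0.18],
  [-0.077,-0.159,0.25],
  [-0.077,-0.159,0.25],
], turn=[0,0,0,0,0])

```text
time: 9.2
tool_pos: [0.548, 0.0886, 0.1473]
tool_rot: [[-0.989, 0.145, -0.006], [0.145, 0.989, -0.0], [0.006, -0.001, -1.0]]
wrist_force: [0.4, -0.1, 1.1]
finger_gap: 0.0854
gripper_force: 0.0
```

```bash
python3 - <<'E'
from h import *
s=st();p=np.array(s['tool_pos'])-O;print('xs,ys',p@XS,p@YS)
plan([(S(.046,-.106,.013),None)])
c=env.calibration('wrist');save('wrist','w4.png');
for d in (-.025,.025): print(proj(c,S(.046,-.106+d,.048)))
E
```

```text
9.2 [0.548  0.0886 0.1473] 
 [[-0.9894  0.1448 -0.0062]
 [ 0.1448  0.9895 -0.0002]
 [ 0.0061 -0.0011 -1.    ]] [ 0.0215  0.1562  1.6026 -0.      1.3891 -1.404 ] [ 0.3808 -0.0522  1.0686] 0.08542740772991601 0.0
xs,ys 0.044228497271778806 -0.10645400381079143
[-0.0043  0.001   0.2238] turn 0.0
(np.float64(251.15358649215563), np.float64(211.44649530984236))
(np.float64(312.7701683993089), np.float64(211.37994915456227))
```

View pics/w4.png

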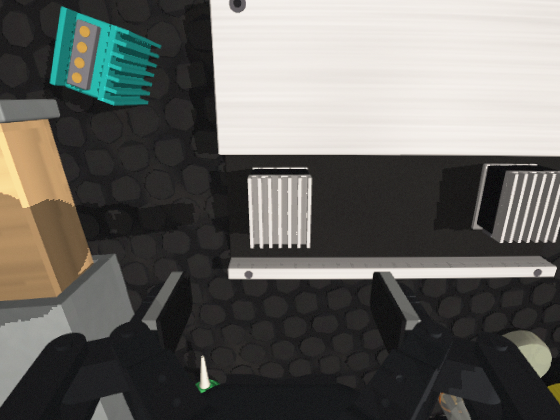

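The fins span x 248–312 and y 176–248, which matches the prediction of 251–313 to about 1–2 mm. Descending and gripping.

>>> move_arm([
  [-0.002,0,0.08],
  [-0.002,0,0.16],
  [-0.002,0,0.21],
  [-0.002,0,0.226],
  [-0.002,0,0.226],
], turn=[0,0,0,0,0])

```text
time: 9.88
tool_pos: [0.5519, 0.0891, 0.0162]
tool_rot: [[-0.99, 0.144, 0.001], [0.144, 0.99, -0.0], [-0.001, 0.0, -1.0]]
wrist_force: [0.3, 0.3, -0.0]
finger_gap: 0.0853
gripper_force: 0.0
```

>>> move_arm([
  [0,0,0],
  [0,0,0],
  [0,0,0],
  [0,0,0],
  [0,0,0],
], turn=[0,0,0,0,0], gripper=1.0, newtons=50)

```text
time: 10.5
tool_pos: [0.5518, 0.0889, 0.0162]
tool_rot: [[-0.99, 0.144, 0.002], [0.144, 0.99, -0.0], [-0.002, 0.0, -1.0]]
wrist_force: [-2.3, -0.0, 10.4]
finger_gap: 0.0496
gripper_force: 52.2
```

>>> move_arm([
  [0,0,-0.02],
  [0,0,-0.08],
  [0,0,-0.16],
  [0,0,-0.24],
  [0,0,-0.26],
], turn=[0,0,0,0,0])

```text
time: 11.12
tool_pos: [0.5521, 0.089, 0.1748]
tool_rot: [[-0.99, 0.144, 0.005], [0.144, 0.99, 0.0], [-0.005, 0.001, -1.0]]
wrist_force: [-0.2, -0.3, -3.5]
finger_gap: 0.0492
gripper_force: 53.2
```

```bash
python3 - <<'E'
from h import *
s=st()
import pickle
c=env.calibration('wrist');pickle.dump(c,open('w5.pkl','wb'));save('wrist','w5.png');save('top','t5.png')
p=np.array(s['tool_pos'])-O;print('xs,ys',p@XS,p@YS)
E
```

```text
11.125 [0.5521 0.089  0.1748] 
 [[-0.9896  0.1439  0.0049]
 [ 0.1439  0.9896  0.    ]
 [-0.0049  0.0007 -1.    ]] [ 0.0221  0.14    1.5641 -0.0001  1.4325 -1.4043] [-0.1876 -0.2515 -3.4757] 0.049202324321705786 53.18287253379822
xs,ys 0.04823676640790882 -0.10548661803815153
```

```bash
python3 - <<'E'
from h import *
plan([((.47,-.22,.22),np.radians(89))])
E
```

```text
[ 0.0601 -0.5291 -0.0801] turn -0.0404
```

>>> move_arm([
  [0.03,-0.1,-0.06],
  [0.06,-0.2,-0.08],
  [0.06,-0.3,-0.08],
  [0.06,-0.4,-0.08],
  [0.06,-0.5,-0.08],
], turn=[-0.01,-0.02,-0.04,-0.04,-0.04])

```text
time: 11.85
tool_pos: [0.4716, -0.202, 0.2172]
tool_rot: [[-1.0, 0.019, -0.002], [0.019, 1.0, 0.001], [0.002, 0.001, -1.0]]
wrist_force: [1.6, -0.3, -3.5]
finger_gap: 0.0493
gripper_force: 53.8
```

```bash
python3 - <<'E'
from h import *
import pickle
s=st()
c=env.calibration('wrist');pickle.dump(c,open('w6.pkl','wb'));save('wrist','w6.png')
E
```

```text
11.85 [ 0.4716 -0.202   0.2172] 
 [[-0.9998  0.0187 -0.0019]
 [ 0.0187  0.9998  0.0011]
 [ 0.0019  0.0011 -1.    ]] [-0.5549  0.0275  1.5991 -0.      1.5172 -2.107 ] [ 1.6193 -0.2598 -3.4737] 0.04932986871205178 53.76272141933441
```

View pics/w6.png

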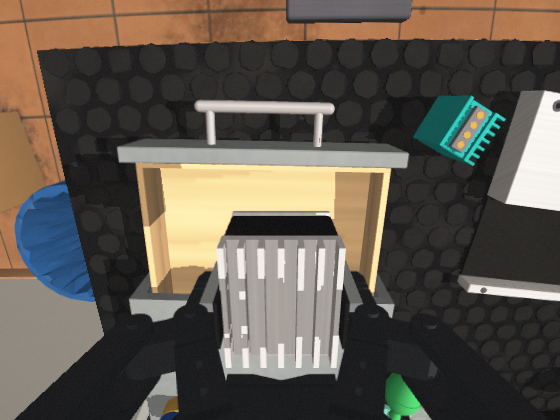

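```bash
python3 - <<'E'
from h import *
import pickle
np.set_printoptions(precision=4,suppress=True)
c=pickle.load(open('w6.pkl','rb'));t=env.calibration('top')
for n,u,z in [('hL',(334,107),.05),('hR',(195,105),.05),('panL',(408,155),.08),('panR',(119,150),.08),('panRf',(120,162),.08),('wallL',(387,172),.066),('wallR',(137,168),.066),('innerFrontL',(372,168),.066),('innerFrontR',(163,166),.066),('cabfrontL',(390,298),.088),('cabR',(134,292),.088)]:
    print(n,onz(c,*u,z))
print('handle tri',tri([ray(c,334,107),ray(t,*B(546,400))]),tri([ray(c,195,105),ray(t,*B(671,404))]))
print('panel tri', tri([ray(c,408,155),ray(t,*B(476,349))]),tri([ray(c,119,150),ray(t,*B(747,358))]))
print('cab', tri([ray(c,390,298),ray(t,*B(478,216))]))
for q in [(490,216),(733,224),(490,347),(733,355)]:print(onz(t,*B(*q),.066))
E
```

```text
hL [ 0.3951 -0.1509  0.05  ]
hR [ 0.3907 -0.2809  0.05  ]
panL [ 0.4361 -0.0882  0.08  ]
panR [ 0.4265 -0.3452  0.08  ]
panRf [ 0.4373 -0.3462  0.08  ]
wallL [ 0.4545 -0.101   0.066 ]
wallR [ 0.4459 -0.3381  0.066 ]
innerFrontL [ 0.4504 -0.1157  0.066 ]
innerFrontR [ 0.4446 -0.3128  0.066 ]
cabfrontL [ 0.5799 -0.0933  0.088 ]
cabR [ 0.5681 -0.3526  0.088 ]
handle tri (array([ 0.3937, -0.1525,  0.0614]), [np.float64(0.001121221047892435), np.float64(0.0011212210478925714)]) (array([ 0.3901, -0.2718,  0.0852]), [np.float64(0.00011949143910332366), np.float64(0.00011949143910320604)])
panel tri (array([ 0.4418, -0.0811,  0.0607]), [np.float64(0.002445558419890449), np.float64(0.0024455584198905525)]) (array([ 0.4349, -0.3733,  0.0239]), [np.float64(0.0008791063578059892), np.float64(0.0008791063578059587)])
cab (array([ 0.5829, -0.0866,  0.0784]), [np.float64(0.004662769990708309), np.float64(0.004662769990708288)])
[ 0.5809 -0.0977  0.066 ]
[ 0.573  -0.3474  0.066 ]
[ 0.4463 -0.0953  0.066 ]
[ 0.4389 -0.3424  0.066 ]
```

The module is held fins up, and the drawer is centred at y ≈ −0.221 with yaw about −1.7°. First placement goes at (0.5035, −0.266).

```bash
python3 - <<'E'
from h import *
plan([((.5035,-.266,.2172),np.radians(88.3)),((.5035,-.266,.0355),np.radians(88.3))])
E
```

```text
[-0.0575 -0.0948 -0.0006] turn 0.0024
[-0.0585 -0.0943  0.3022] turn 0.0024
```

>>> move_arm([
  [-0.03,-0.05,0],
  [-0.058,-0.09,0.04],
  [-0.058,-0.09,0.1],
  [-0.058,-0.09,0.15],
  [-0.058,-0.09,0.15],
], turn=[0.002,0.002,0.002,0.002,0.002])

```text
time: 12.52
tool_pos: [0.505, -0.254, 0.1254]
tool_rot: [[-1.0, 0.025, -0.005], [0.025, 1.0, 0.004], [0.005, 0.003, -1.0]]
wrist_force: [-0.2, 0.1, -2.6]
finger_gap: 0.0494
gripper_force: 54.0
```

```bash
python3 - <<'E'
from h import *
st();plan([((.5035,-.266,.0355),np.radians(88.3))])
E
```

```text
12.525 [ 0.505  -0.254   0.1254] 
 [[-0.9997  0.0252 -0.0054]
 [ 0.0252  0.9997  0.0036]
 [ 0.0054  0.0034 -1.    ]] [-0.6022  0.1927  1.6059 -0.0001  1.3495 -2.1478] [-0.191   0.1411 -2.6463] 0.0494286622608763 53.95956337451935
[ 0.0012 -0.0206  0.1498] turn 0.0014
```

>>> move_arm([
  [0.001,-0.02,0.03],
  [0.001,-0.02,0.09],
  [0.001,-0.02,0.13],
  [0.001,-0.02,0.15],
  [0.001,-0.02,0.15],
], turn=[0.001,0.001,0.001,0.001,0.001])

```text
time: 13.15
tool_pos: [0.5055, -0.2673, 0.0387]
tool_rot: [[-1.0, 0.028, -0.0], [0.028, 1.0, 0.0], [0.0, 0.0, -1.0]]
wrist_force: [0.4, -0.5, -3.2]
finger_gap: 0.0493
gripper_force: 54.1
```

```bash
python3 - <<'E'
from h import *
st();plan([((.5035,-.266,.0355),np.radians(88.3))])
E
```

```text
13.15 [ 0.5055 -0.2673  0.0387] 
 [[-0.9996  0.0284 -0.0004]
 [ 0.0284  0.9996  0.0001]
 [ 0.0004  0.0001 -1.    ]] [-0.621   0.2831  1.6844 -0.0002  1.1745 -2.1633] [ 0.3789 -0.5038 -3.2323] 0.04928869675009483 54.14848208427429
[0.0034 0.0021 0.0053] turn 0.0004
```

>>> move_arm([
  [0.001,0,0.003],
  [0.001,0,0.006],
  [0.001,0,0.007],
  [0.001,0,0.007],
  [0.001,0,0.007],
], turn=[0,0,0,0,0])

```text
time: 13.78
tool_pos: [0.5051, -0.267, 0.0348]
tool_rot: [[-1.0, 0.028, 0.0], [0.028, 1.0, -0.0], [-0.0, -0.0, -1.0]]
wrist_force: [0.3, 0.9, -2.7]
finger_gap: 0.0488
gripper_force: 54.2
```

>>> move_arm([
  [0,0,0],
  [0,0,0],
  [0,0,0],
  [0,0,0],
  [0,0,-0.02],
], turn=[0,0,0,0,0], gripper=0.25)

```text
time: 14.4
tool_pos: [0.5046, -0.2667, 0.0464]
tool_rot: [[-1.0, 0.028, -0.001], [0.028, 1.0, 0.001], [0.001, 0.001, -1.0]]
wrist_force: [0.0, 0.1, 0.4]
finger_gap: 0.0639
gripper_force: 0.0
```

>>> move_arm([
  [0,0,-0.05],
  [0,0,-0.12],
  [0,0,-0.2],
  [-0.01,0.05,-0.26],
  [-0.02,0.12,-0.28],
], turn=[0,0,0,0,0])

```text
time: 15.02
tool_pos: [0.5196, -0.1954, 0.2181]
tool_rot: [[-1.0, 0.03, 0.003], [0.03, 1.0, -0.002], [-0.004, -0.002, -1.0]]
wrist_force: [0.5, 0.1, -0.8]
finger_gap: 0.064
gripper_force: 0.0
```

```bash
python3 - <<'E'
from h import *
import pickle
st();c=env.calibration('wrist');pickle.dump(c,open('w7.pkl','wb'));save('wrist','w7.png')
plan([(S(.044,.06,.25),np.pi/2+th)])
E
```

```text
15.025 [ 0.5196 -0.1954  0.2181] 
 [[-0.9996  0.0298  0.0035]
 [ 0.0298  0.9996 -0.0021]
 [-0.0035 -0.002  -1.    ]] [-0.4984  0.1111  1.5083 -0.0002  1.5182 -2.0394] [ 0.5199  0.1272 -0.8482] 0.0640338723253345 0.0
[-0.0655  0.7424 -0.0518] turn 0.0371
```

View pics/w7.png

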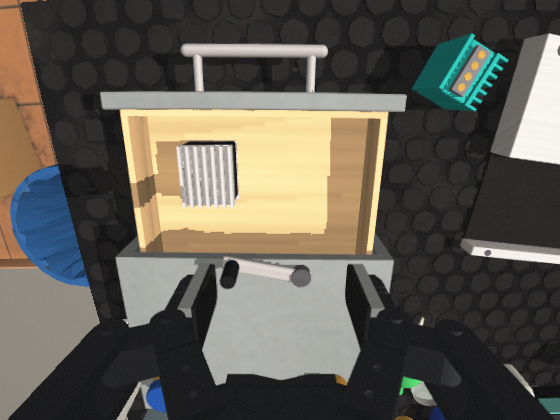

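The first module is flat in the drawer, fins up, at (207,175), with free space on the left (image right). Now fetching the second.

>>> move_arm([
  [-0.02,0.1,-0.05],
  [-0.04,0.2,-0.05],
  [-0.06,0.3,-0.05],
  [-0.065,0.4,-0.05],
  [-0.065,0.5,-0.05],
], turn=[0,0.037,0.037,0.037,0.037], gripper=0.0)

```text
time: 15.7
tool_pos: [0.5663, 0.1055, 0.2455]
tool_rot: [[-0.99, 0.144, 0.001], [0.144, 0.99, -0.0], [-0.001, 0.0, -1.0]]
wrist_force: [0.7, -0.7, 0.2]
finger_gap: 0.0854
gripper_force: 0.0
```

```bash
python3 - <<'E'
from h import *
st();plan([(S(.044,.103,.22),np.pi/2+th)])
E
```

```text
15.7 [0.5663 0.1055 0.2455] 
 [[-0.9896  0.1438  0.0007]
 [ 0.1438  0.9896 -0.    ]
 [-0.0007  0.0001 -1.    ]] [ 0.0506  0.148   1.4118 -0.0001  1.5812 -1.3759] [ 0.7046 -0.6689  0.2381] 0.08540926098769036 0.0
[0.0267 0.3167 0.0425] turn -0.0001
```

>>> move_arm([
  [0.01,0.1,0.01],
  [0.02,0.2,0.03],
  [0.027,0.316,0.043],
  [0.027,0.316,0.1],
  [0.027,0.316,0.15],
], turn=[0,0,0,0,0])

```text
time: 16.32
tool_pos: [0.5773, 0.2947, 0.154]
tool_rot: [[-0.99, 0.142, -0.0], [0.142, 0.99, -0.0], [0.0, -0.0, -1.0]]
wrist_force: [0.2, -0.8, -0.6]
finger_gap: 0.0855
gripper_force: 0.0
```

```bash
python3 - <<'E'
from h import *
s=st();p=np.array(s['tool_pos'])-O;print('xs,ys',p@XS,p@YS)
c=env.calibration('wrist');im=save('wrist','w8.png');print([proj(c,S(.044+a,.1045+b,.048)) for a,b in [(-.032,-.025),(.032,.025)]])
g=im.max(2);u,v=map(int,proj(c,S(.044,.1045,.048)))
m=(g>110).astype(np.uint8);m[:, :max(u-60,0)]=0;m[:,u+60:]=0;m[:v-60]=0;m[v+60:]=0
m=cv2.morphologyEx(m,cv2.MORPH_CLOSE,np.ones((9,9)));m=cv2.morphologyEx(m,cv2.MORPH_OPEN,np.ones((17,17)))
for k in cv2.findContours(m,0,2)[0]: print(cv2.minAreaRect(k),cv2.boundingRect(k))
cv2.imwrite('pics/w8c.png',cv2.rectangle(im[:,:,::-1].copy(),(u-3,v-3),(u+3,v+3),(0,0,255),1))
E
```

```text
16.325 [0.5773 0.2947 0.154 ] 
 [[-0.9899  0.1421 -0.0001]
 [ 0.1421  0.9899 -0.0001]
 [ 0.0001 -0.0001 -1.    ]] [ 0.3532  0.3362  1.3652 -0.      1.4403 -1.075 ] [ 0.2068 -0.7633 -0.602 ] 0.08554545325340228 0.0
xs,ys 0.04367518626980758 0.1017004180657858
[(np.float64(253.48821850769733), np.float64(168.29004747243826)), (np.float64(313.4390121002843), np.float64(241.48645129694725))]
((284.4999694824219, 192.99996948242188), (93.99998474121094, 60.99999237060547), 90.0) (254, 146, 62, 95)
```

View pics/w8c.png

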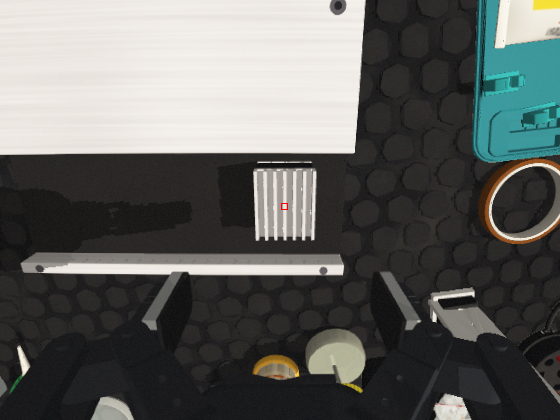

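The module is still in place and aligned, fins centred at (285,205). Descending.

>>> move_arm([
  [0,0.004,0.08],
  [0,0.004,0.16],
  [0,0.004,0.21],
  [0,0.004,0.229],
  [0,0.004,0.229],
], turn=[0,0,0,0,0])

```text
time: 17.0
tool_pos: [0.5784, 0.2958, 0.0181]
tool_rot: [[-0.99, 0.144, 0.0], [0.144, 0.99, 0.0], [-0.0, 0.0, -1.0]]
wrist_force: [0.6, 0.2, 1.2]
finger_gap: 0.0851
gripper_force: 0.0
```

>>> move_arm([
  [0,0,0],
  [0,0,0],
  [0,0,0],
  [0,0,0],
  [0,0,0],
], turn=[0,0,0,0,0], gripper=1.0, newtons=60)

```text
time: 17.62
tool_pos: [0.5788, 0.2961, 0.0188]
tool_rot: [[-0.99, 0.144, 0.002], [0.144, 0.99, 0.001], [-0.002, 0.001, -1.0]]
wrist_force: [-1.5, -0.1, 8.8]
finger_gap: 0.049
gripper_force: 63.5
```

>>> move_arm([
  [0,0,-0.02],
  [0,0,-0.08],
  [0,0,-0.16],
  [0,0,-0.24],
  [0,0,-0.3],
], turn=[0,0,0,0,0])

```text
time: 18.25
tool_pos: [0.5781, 0.2958, 0.2005]
tool_rot: [[-0.99, 0.144, 0.002], [0.144, 0.99, 0.001], [-0.002, 0.001, -1.0]]
wrist_force: [0.4, 0.1, -3.4]
finger_gap: 0.0492
gripper_force: 62.9
```

```bash
python3 - <<'E'
from h import *
st();plan([((.508,-.150,.22),np.radians(88.3))])
E
```

```text
18.25 [0.5781 0.2958 0.2005] 
 [[-0.9896  0.144   0.0019]
 [ 0.144   0.9896  0.0006]
 [-0.0018  0.0009 -1.    ]] [ 0.3544  0.3152  1.2981 -0.0001  1.5263 -1.0719] [ 0.3564  0.0531 -3.4312] 0.04915790763564323 62.93371796607971
[ 0.0086 -0.752  -0.0332] turn -0.0365
```

>>> move_arm([
  [0,-0.1,-0.033],
  [0,-0.2,-0.033],
  [0.004,-0.3,-0.033],
  [0.008,-0.4,-0.033],
  [0.008,-0.48,-0.033],
], turn=[0,0,-0.01,-0.02,-0.036])

```text
time: 18.88
tool_pos: [0.531, 0.0095, 0.2181]
tool_rot: [[-1.0, 0.031, 0.001], [0.031, 1.0, -0.0], [-0.001, -0.0, -1.0]]
wrist_force: [0.9, 0.7, -2.7]
finger_gap: 0.0488
gripper_force: 63.4
```

```bash
python3 - <<'E'
from h import *
st();plan([((.506,-.176,.22),np.radians(88.3)),((.506,-.176,.12),np.radians(88.3))])
E
```

```text
18.875 [0.531  0.0095 0.2181] 
 [[-0.9995  0.0306  0.0008]
 [ 0.0306  0.9995 -0.0004]
 [-0.0008 -0.0004 -1.    ]] [-0.1271  0.0631  1.5602 -0.0003  1.5173 -1.6673] [ 0.8537  0.6664 -2.7024] 0.04882402436622335 63.39590907096863
[ 0.0322 -0.3103 -0.0031] turn -0.0003
[ 0.0323 -0.3102  0.1636] turn -0.0003
```

>>> move_arm([
  [0.01,-0.1,0],
  [0.02,-0.2,0],
  [0.032,-0.3,0],
  [0.032,-0.309,0.06],
  [0.032,-0.309,0.1],
], turn=[0,0,0,0,0])

```text
time: 19.5
tool_pos: [0.5062, -0.1742, 0.1565]
tool_rot: [[-0.999, 0.033, -0.0], [0.033, 0.999, 0.0], [0.0, 0.0, -1.0]]
wrist_force: [0.2, 0.6, -3.4]
finger_gap: 0.0488
gripper_force: 63.5
```

```bash
python3 - <<'E'
from h import *
st();plan([((.506,-.176,.0368),np.radians(88.3))])
E
```

```text
19.5 [ 0.5062 -0.1742  0.1565] 
 [[-0.9994  0.0333 -0.0004]
 [ 0.0333  0.9994  0.0001]
 [ 0.0004  0.     -1.    ]] [-0.4753  0.1058  1.6403 -0.0001  1.3959 -2.0128] [ 0.1812  0.6432 -3.4011] 0.0488205967067773 63.45712065696716
[ 0.0001 -0.003   0.1995] turn -0.0012
```

>>> move_arm([
  [0,-0.003,0.07],
  [0,-0.003,0.14],
  [0,-0.003,0.18],
  [0,-0.003,0.192],
  [0,-0.003,0.195],
], turn=[0,0,0,0,0])

```text
time: 20.12
tool_pos: [0.5071, -0.1752, 0.0409]
tool_rot: [[-1.0, 0.031, 0.001], [0.031, 1.0, -0.0], [-0.001, -0.0, -1.0]]
wrist_force: [-0.2, 0.7, -2.5]
finger_gap: 0.0492
gripper_force: 63.4
```

```bash
python3 - <<'E'
from h import *
st();plan([((.506,-.176,.0368),np.radians(88.3))])
E
```

```text
20.125 [ 0.5071 -0.1752  0.0409] 
 [[-0.9995  0.0313  0.0006]
 [ 0.0313  0.9995 -0.0004]
 [-0.0006 -0.0004 -1.    ]] [-0.4762  0.2132  1.7681 -0.0001  1.1595 -2.0156] [-0.23    0.7387 -2.4746] 0.0491622397643407 63.395994901657104
[ 0.0019 -0.0014  0.0069] turn -0.0005
```

>>> move_arm([
  [0.001,0,0.003],
  [0.001,0,0.006],
  [0.001,0,0.0075],
  [0.001,0,0.0075],
  [0.001,0,0.0075],
], turn=[0,0,0,0,0])

```text
time: 20.75
tool_pos: [0.5065, -0.1752, 0.0368]
tool_rot: [[-1.0, 0.031, 0.001], [0.031, 1.0, -0.001], [-0.001, -0.001, -1.0]]
wrist_force: [-5.4, 1.0, 11.8]
finger_gap: 0.0491
gripper_force: 65.2
```

>>> move_arm([
  [0,0,0],
  [0,0,0],
  [0,0,0],
  [0,0,0],
  [0,0,-0.02],
], turn=[0,0,0,0,0], gripper=0.25)

```text
time: 21.38
tool_pos: [0.5058, -0.1748, 0.0473]
tool_rot: [[-1.0, 0.031, -0.002], [0.031, 1.0, 0.001], [0.002, 0.001, -1.0]]
wrist_force: [0.5, 0.3, 0.3]
finger_gap: 0.0638
gripper_force: 0.0
```

>>> move_arm([
  [0,0,-0.05],
  [0,0,-0.12],
  [0,0,-0.2],
  [0.05,0,-0.25],
  [0.12,0,-0.25],
], turn=[0,0,0,0,0])

```text
time: 22.0
tool_pos: [0.4345, -0.1731, 0.2006]
tool_rot: [[-1.0, 0.031, 0.004], [0.031, 1.0, -0.002], [-0.004, -0.002, -1.0]]
wrist_force: [-0.5, -0.1, -0.8]
finger_gap: 0.0644
gripper_force: 0.0
```

```bash
python3 - <<'E'
from h import *
import pickle
st();c=env.calibration('wrist');pickle.dump(c,open('w9.pkl','wb'));save('wrist','w9.png')
plan([((.355,-.205,.15),np.radians(88.3)),((.355,-.205,.042),np.radians(88.3))])
E
```

```text
22.0 [ 0.4345 -0.1731  0.2006] 
 [[-0.9995  0.0307  0.0036]
 [ 0.0306  0.9995 -0.0023]
 [-0.0037 -0.0022 -1.    ]] [-0.544  -0.0658  1.7245 -0.0001  1.4786 -2.0841] [-0.4765 -0.1137 -0.8008] 0.06444655304353508 0.0
[ 0.1237 -0.0582  0.0824] turn -0.0004
[ 0.1238 -0.0579  0.2624] turn -0.0004
```

View pics/w9.png

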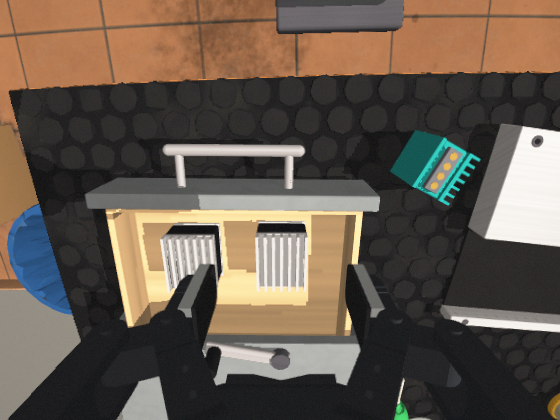

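Both modules lie fins up side by side, at (190,258) and (282,258), and the handle spans (164–302,150). Next: shut the drawer.

>>> move_arm([
  [0.06,-0.03,0.03],
  [0.124,-0.058,0.08],
  [0.124,-0.058,0.16],
  [0.124,-0.058,0.24],
  [0.124,-0.058,0.262],
], turn=[0,0,0,0,0], gripper=1.0)

```text
time: 22.68
tool_pos: [0.3579, -0.2046, 0.0391]
tool_rot: [[-1.0, 0.032, -0.002], [0.032, 1.0, 0.002], [0.002, 0.002, -1.0]]
wrist_force: [-1.0, -0.9, 0.7]
finger_gap: -0.0001
gripper_force: 0.0
```

```bash
python3 - <<'E'
from h import *
st()
import pickle
c=pickle.load(open('w9.pkl','rb'));print(onz(c,164,150,.05),onz(c,302,151,.05))
E
```

```text
22.675 [ 0.3579 -0.2046  0.0391] 
 [[-0.9995  0.0315 -0.0023]
 [ 0.0315  0.9995  0.0018]
 [ 0.0024  0.0017 -1.    ]] [-0.7065 -0.0332  2.0437 -0.0002  1.134  -2.2457] [-1.0073 -0.8706  0.7391] -9.340974110852555e-05 0.0
[ 0.3919 -0.2808  0.05  ] [ 0.3971 -0.1531  0.05  ]
```

>>> move_arm([
  [-0.025,0,0],
  [-0.055,0,0],
  [-0.085,0,0],
  [-0.115,0,0],
  [-0.145,0,0],
], turn=[0,0,0,0,0])

```text
time: 23.3
tool_pos: [0.447, -0.2086, 0.0418]
tool_rot: [[-1.0, 0.031, -0.001], [0.031, 1.0, -0.002], [0.001, -0.002, -1.0]]
wrist_force: [-11.2, -5.1, -3.2]
finger_gap: -0.0001
gripper_force: 5.6
```

>>> move_arm([
  [-0.02,0,0],
  [-0.04,0,0],
  [-0.06,0,0],
  [-0.075,0,0],
  [-0.085,0,0],
], turn=[0,0,0,0,0])

```text
time: 23.92
tool_pos: [0.498, -0.2101, 0.0419]
tool_rot: [[-1.0, 0.031, -0.0], [0.031, 1.0, -0.002], [0.0, -0.002, -1.0]]
wrist_force: [-9.6, -5.4, -1.4]
finger_gap: -0.0
gripper_force: 4.9
```

```bash
python3 - <<'E'
from h import *
st()
E
```

```text
23.925 [ 0.498  -0.2101  0.0419] 
 [[-0.9995  0.0308 -0.0004]
 [ 0.0308  0.9995 -0.0017]
 [ 0.0004 -0.0017 -1.    ]] [-0.5408  0.2199  1.7575 -0.0018  1.1637 -2.0801] [-9.6036 -5.3963 -1.3588] -9.214658619503824e-06 4.85684372484684
```

>>> move_arm([
  [-0.006,0,0],
  [-0.012,0,0],
  [-0.018,0,0],
  [-0.023,0,0],
  [-0.028,0,0],
], turn=[0,0,0,0,0])

```text
time: 24.55
tool_pos: [0.5146, -0.2106, 0.042]
tool_rot: [[-1.0, 0.031, -0.0], [0.031, 1.0, -0.002], [0.0, -0.002, -1.0]]
wrist_force: [-9.3, -5.9, -1.8]
finger_gap: 0.0002
gripper_force: 4.7
```

>>> move_arm([
  [-0.003,0,0],
  [-0.005,0,0],
  [-0.006,0,0],
  [-0.006,0,0],
  [-0.006,0,0],
], turn=[0,0,0,0,0])

```text
time: 25.18
tool_pos: [0.5152, -0.2107, 0.0417]
tool_rot: [[-0.999, 0.031, -0.007], [0.031, 1.0, -0.001], [0.007, -0.001, -1.0]]
wrist_force: [-37.5, -7.0, 14.1]
finger_gap: 0.0003
gripper_force: 18.9
```

Stopped at x = 0.515 with a force rise, as predicted for a shut drawer. Backing off to check.

>>> move_arm([
  [0.02,0,0],
  [0.06,0,0],
  [0.1,0,-0.05],
  [0.14,0,-0.15],
  [0.14,0,-0.25],
], turn=[0,0,0,0,0])

```text
time: 25.8
tool_pos: [0.433, -0.2072, 0.194]
tool_rot: [[-1.0, 0.032, 0.002], [0.032, 1.0, -0.001], [-0.002, -0.001, -1.0]]
wrist_force: [1.7, -0.6, -0.1]
finger_gap: -0.0003
gripper_force: 0.0
```

```bash
python3 - <<'E'
from h import *
import pickle
st();c=env.calibration('wrist');pickle.dump(c,open('w10.pkl','wb'));im=save('wrist','w10.png');t=save('top','t10.png')
o=np.zeros((600,800,3),np.uint8);o[:420,:560]=im
o[420:600,:240]=cv2.resize(t[170:260,350:470],(240,180),interpolation=3)
s=save('scene','s10.png');o[420:600,240:560]=cv2.resize(s[230:365,290:530],(320,180),interpolation=3)
o[:180,560:]=cv2.resize(t[185:245,380:460],(240,180),interpolation=3)
cv2.imwrite('pics/c10.png',o[:,:,::-1])
E
```

```text
25.8 [ 0.433  -0.2072  0.194 ] 
 [[-0.9995  0.0315  0.0017]
 [ 0.0315  0.9995 -0.0011]
 [-0.0017 -0.0011 -1.    ]] [-0.6071 -0.0344  1.708   0.      1.4659 -2.1464] [ 1.7364 -0.5928 -0.1244] -0.00029977078398222477 0.0
```

View pics/c10.png

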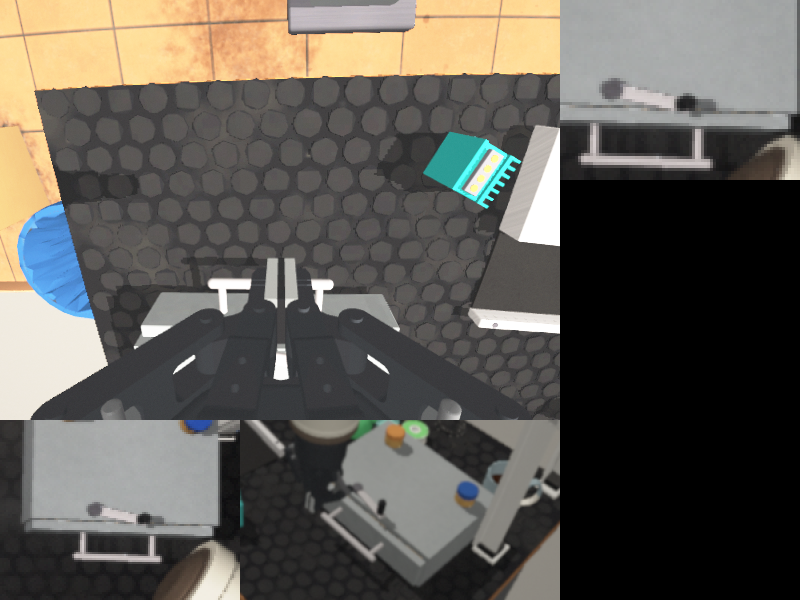

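The drawer is shut: the front panel sits against the cabinet edge in the top crop. The knob is unchanged at top pixel (422,219) and the pivot at (398,215). Next: plan the sweep.

```bash
cat >> h.py <<'E'
cx=np.array([.9995,-.031,0]);cy=np.array([.031,.9995,0]);PV=np.array([.5955,-.1795,0])
def Cpt(a,z=.108):
    K=PV+.066*(-np.cos(a)*cy-np.sin(a)*cx); tx,ty=-np.cos(a),np.sin(a)
    d=.007+min(.011/max(abs(tx),1e-6),.011/max(abs(ty),1e-6))
    return K-d*(tx*cx+ty*cy)+np.array([0,0,z])
E
python3 - <<'E'
from h import *
t=env.calibration('top');s=env.calibration('scene')
print('knob',tri([ray(t,422.3,218.9),ray(s,396,290.5)]))
st();print(Cpt(.1))
plan([((.613,-.248,.194),np.radians(88.3)),((.613,-.248,.108),None)])
E
```

```text
knob (array([ 0.58008776, -0.24350079,  0.12700603]), [np.float64(0.000550912282951085), np.float64(0.000550912282950966)])
25.95 [ 0.4353 -0.2083  0.1957] 
 [[-0.9995  0.0311  0.0073]
 [ 0.031   0.9995 -0.0049]
 [-0.0074 -0.0046 -1.    ]] [-0.6062 -0.0344  1.7046  0.0001  1.4626 -2.146 ] [-0.3226  0.0049 -0.8248] 0.00027568155055250805 0.0
[ 0.6048 -0.2473  0.108 ]
[-0.2981 -0.0569  0.0053] turn -0.0004
[-0.297  -0.0563  0.1486] turn 0.0
```

The knob triangulates to (0.580, −0.2435, 0.127), with its top at 126 mm as given.

>>> move_arm([
  [-0.1,-0.02,0],
  [-0.2,-0.04,0],
  [-0.298,-0.057,0],
  [-0.298,-0.057,0.05],
  [-0.298,-0.057,0.1],
], turn=[0,0,0,0,0])

```text
time: 26.58
tool_pos: [0.6122, -0.2469, 0.1292]
tool_rot: [[-1.0, 0.03, -0.0], [0.03, 1.0, 0.0], [0.0, 0.0, -1.0]]
wrist_force: [-1.1, -0.5, -0.4]
finger_gap: -0.0
gripper_force: 0.0
```

```bash
python3 - <<'E'
from h import *
st();plan([((.613,-.248,.108),np.radians(88.3))])
E
```

```text
26.575 [ 0.6122 -0.2469  0.1292] 
 [[-0.9995  0.0305 -0.    ]
 [ 0.0305  0.9995  0.0001]
 [ 0.      0.0001 -1.    ]] [-0.4999  0.3752  1.3641  0.0001  1.4024 -2.0403] [-1.1252 -0.5224 -0.3678] -4.639657152713232e-05 0.0
[-0.0014 -0.0018  0.0354] turn -0.0003
```

>>> move_arm([
  [0,0,0.015],
  [0,0,0.03],
  [0,0,0.034],
  [0,0,0.034],
  [0,0,0.034],
], turn=[0,0,0,0,0])

```text
time: 27.2
tool_pos: [0.611, -0.2475, 0.1108]
tool_rot: [[-1.0, 0.031, 0.001], [0.031, 1.0, -0.001], [-0.001, -0.001, -1.0]]
wrist_force: [0.8, 0.2, 0.5]
finger_gap: -0.0001
gripper_force: 0.0
```

```bash
python3 - <<'E'
from h import *
st();plan([(Cpt(a),None) for a in (.2,.35,.5,.65,.8,.95,1.1,1.25,1.4,1.5,1.57,1.65)])
E
```

```text
27.2 [ 0.611  -0.2475  0.1108] 
 [[-0.9995  0.0315  0.0009]
 [ 0.0315  0.9995 -0.0006]
 [-0.0009 -0.0006 -1.    ]] [-0.5016  0.3852  1.3889 -0.0001  1.3664 -2.0409] [0.8382 0.1739 0.4818] -7.65804744940006e-05 0.0
[ 0.0215 -0.0013  0.0046] turn 0.0
[ 0.0378 -0.0015  0.0046] turn 0.0
[0.0535 0.0003 0.0046] turn 0.0
[0.0683 0.0039 0.0046] turn 0.0
[0.0824 0.0091 0.0045] turn 0.0
[0.099  0.0207 0.0045] turn 0.0
[0.1128 0.0338 0.0045] turn 0.0
[0.124  0.0484 0.0045] turn 0.0
[0.1327 0.0639 0.0045] turn 0.0
[0.137  0.0747 0.0045] turn 0.0
[0.1394 0.0824 0.0044] turn 0.0
[0.1415 0.0912 0.0044] turn 0.0
```

>>> move_arm([
  [0.02,-0.001,0],
  [0.038,-0.001,0],
  [0.053,0,0],
  [0.068,0.004,0],
  [0.082,0.009,0],
], turn=[0,0,0,0,0])

```text
time: 27.82
tool_pos: [0.5613, -0.2401, 0.1101]
tool_rot: [[-1.0, 0.031, 0.0], [0.031, 1.0, 0.0], [-0.0, 0.0, -1.0]]
wrist_force: [2.4, 1.4, -0.3]
finger_gap: -0.0001
gripper_force: 0.9
```

>>> move_arm([
  [0.017,0.012,0],
  [0.031,0.025,0],
  [0.042,0.039,0],
  [0.051,0.055,0],
  [0.055,0.066,0],
], turn=[0,0,0,0,0])

```text
time: 28.45
tool_pos: [0.5298, -0.1991, 0.1101]
tool_rot: [[-1.0, 0.031, -0.0], [0.031, 1.0, -0.0], [0.0, -0.0, -1.0]]
wrist_force: [0.3, -0.3, -0.3]
finger_gap: 0.0001
gripper_force: 0.5
```

```bash
python3 - <<'E'
from h import *
s=st();plan([(Cpt(1.57),None),(Cpt(1.65),None)])
im=save('top','t11.png')
c=env.calibration('top')
for a in (1.2,1.57): print(a,proj(c,PV+.066*(-np.cos(a)*cy-np.sin(a)*cx)+[0,0,.126]))
E
```

```text
28.45 [ 0.5298 -0.1991  0.1101] 
 [[-0.9995  0.0311 -0.    ]
 [ 0.0311  0.9995 -0.0002]
 [ 0.     -0.0002 -1.    ]] [-0.4955  0.2023  1.6272 -0.0002  1.3121 -2.0351] [ 0.2976 -0.3344 -0.2623] 0.00011394189991201806 0.5215184949338436
[0.0016 0.0059 0.0034] turn 0.0
[0.0036 0.0148 0.0034] turn 0.0
1.2 (np.float64(407.8172481623843), np.float64(235.34437619152828))
1.57 (np.float64(399.2804535223804), np.float64(236.6575568577108))
```

Now push on in +y, watching for the stop.

>>> move_arm([
  [0.002,0.003,0],
  [0.002,0.006,0],
  [0.002,0.008,0],
  [0.002,0.01,0],
  [0.002,0.012,0],
], turn=[0,0,0,0,0])

```text
time: 29.12
tool_pos: [0.5291, -0.1951, 0.1102]
tool_rot: [[-0.999, 0.032, 0.0], [0.032, 0.999, -0.005], [-0.0, -0.005, -1.0]]
wrist_force: [-2.9, -26.5, -2.3]
finger_gap: -0.0005
gripper_force: 13.2
```

The stop is reached: force rises to 26 N at y = −0.195, where 1.57 rad was predicted. Retreating, then a numeric check of the knob.

>>> move_arm([
  [0,-0.01,0],
  [0,-0.05,0],
  [0,-0.07,-0.05],
  [0.05,-0.07,-0.15],
  [0.1,-0.07,-0.2],
], turn=[0,0,0,0,0])

```text
time: 29.75
tool_pos: [0.4675, -0.2329, 0.2321]
tool_rot: [[-1.0, 0.031, 0.001], [0.031, 1.0, -0.001], [-0.001, -0.001, -1.0]]
wrist_force: [-0.1, -0.2, 0.1]
finger_gap: -0.0005
gripper_force: 0.0
```

>>> move_arm([
  [0.08,0,-0.05],
  [0.16,0,-0.1],
  [0.22,0,-0.1],
  [0.22,0,-0.1],
  [0.22,0,-0.1],
], turn=[0,0,0,0,0])

```text
time: 30.38
tool_pos: [0.3362, -0.2286, 0.29]
tool_rot: [[-0.999, 0.032, 0.0], [0.032, 0.999, 0.0], [-0.0, 0.0, -1.0]]
wrist_force: [-0.0, 0.2, 0.1]
finger_gap: -0.0
gripper_force: 0.0
```

```bash
python3 - <<'E'
from h import *
st();t=save('top','t12.png');s=save('scene','s12.png')
ct,cs=env.calibration('top'),env.calibration('scene')
g=cv2.cvtColor(t,6+1).astype(int)
for a in (1.2,1.4,1.57):
    for z in (.126,.096):print(a,z,proj(ct,PV+.066*(-np.cos(a)*cy-np.sin(a)*cx)+[0,0,z]))
print('cols 388-414, rows 212-246');
for v in range(212,248,1): print(v,*g[v,386:416:1])
p=[proj(ct,q) for q in [(.5317,-.155,.0555),(.5317,-.275,.0555)]];print('handle px expected',p)
E
```

```text
30.375 [ 0.3362 -0.2286  0.29  ] 
 [[-0.9995  0.0317  0.0003]
 [ 0.0317  0.9995  0.    ]
 [-0.0003  0.0001 -1.    ]] [-0.7874 -0.222   1.6802  0.0002  1.6832 -2.3265] [-0.0191  0.1506  0.1248] -4.360480317599698e-06 0.0
1.2 0.126 (np.float64(407.8172481623843), np.float64(235.34437619152828))
1.2 0.096 (np.float64(404.93886025812606), np.float64(236.03210959156357))
1.4 0.126 (np.float64(403.272700943676), np.float64(236.44755534699303))
1.4 0.096 (np.float64(400.49781320715664), np.float64(237.1101693566462))
1.57 0.126 (np.float64(399.2804535223804), np.float64(236.6575568577108))
1.57 0.096 (np.float64(396.59695259330493), np.float64(237.3153291106139))
cols 388-414, rows 212-246
212 172 173 174 173 174 173 171 163 127 106 103 98 96 100 108 121 156 169 170 170 170 170 169 170 170 169 168 169 168 168
213 172 172 171 173 173 174 169 146 101 92 94 94 91 89 93 109 150 167 170 170 170 168 170 172 172 170 167 169 169 169
214 171 170 171 171 172 172 168 145 104 94 95 93 92 91 99 104 119 156 169 172 169 170 171 171 172 169 169 169 168 171
215 171 172 171 169 169 170 167 133 96 92 95 94 91
[... 2979 characters left out ...]
27 29 33 35 36 37 37 40 41 38 37 27 24 30 32 37 36 36 39 34 34 34 32 27 23 23 25
243 37 36 31 27 25 32 33 38 35 37 36 37 36 33 24 25 29 33 36 35 37 36 38 36 37 30 26 28 31 35
244 35 34 26 23 25 27 34 35 36 35 37 37 36 32 25 26 26 33 34 36 36 34 35 34 34 28 23 26 30 34
245 37 28 25 24 27 29 30 31 36 35 34 34 34 29 24 26 24 29 32 33 33 33 36 34 28 25 24 24 28 29
246 29 26 24 25 26 24 27 27 31 32 31 29 27 28 27 25 25 25 27 26 28 28 31 31 24 25 23 24 24 24
247 26 27 28 29 28 25 25 26 25 26 26 27 26 31 31 29 30 27 25 26 23 24 24 26 22 26 28 24 25 24
handle px expected [(np.float64(385.52828834297026), np.float64(237.41041016064054)), (np.float64(426.1839355619037), np.float64(237.4946235963899))]
```

The arm points straight out, with the knob at about (398.5,237) against 399.3,236.7 expected. The handle sits at the shut position. Handing in.

```bash
python3 -c "
from cell import env
print(env.sign_off())"
```

```text
the job is handed in; nothing more can be done
None
```

I tipped both modules on the step onto the pad and laid them side by side, fins up, in the drawer; I then pushed the drawer shut and swung the lock arm to its stop, and handed in at about 30 s (no verdict was returned).

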